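# Put the jar back in the spice carousel and turn it to the front

### The job

The black-capped spice jar was left out on the hob: put it back, upright, in its own place on the spice carousel, the pocket with the black pad on its floor, and let go of it. Then grip the carousel by its centre knob and turn it with the knob until that jar faces front, in line with the red pointer on the foot, and finish while still gripping the knob, holding the carousel still. Keep the red-capped jars upright in their pockets, and do not shift the honey jar, the glass tumbler or the pepper mill.

Things in the scene. Friction and masses are not known exactly. Their poses are not given: they have to be found in the camera images.
- black_jar_center (a point): Centre (half-way up) of the black-capped spice jar, a round upright jar 41 mm across and 105 mm tall, 0.1 kg, standing loose on the hob, whose glass is 5 mm above the worktop. The black cap takes the top 20 mm and is as wide as the body; the jar can be gripped at any height.
- pad_center (a point): Centre of the loose black rubber pad, 45 mm across, 3 mm thick, lying on the floor of the black-capped jar's own pocket; it rides with the carousel; its top is 21 mm above the worktop. The pocket's round wall is 50 mm across inside, 56 mm outside, its rim 48 mm above the worktop. Jars stand in the pockets with about 4 mm play all round and rock if the carousel is turned in jerks.
- knob_grip (a point): Point on the carousel's vertical axis at the height to grip its centre knob (165 mm above the worktop): a round brushed-steel knob 36 mm across, its side straight from 147 to 182 mm above the worktop, its top at 187 mm, on a steel post 16 mm across. The carousel turns with the knob.
- front_spot (a point): Fixed point of the foot at the carousel's front, 85 mm from its axis in the direction of the red pointer, 18 mm above the worktop: where the black-capped jar must come to. The pointer is a red arrow on the dark steel tongue that sticks out of the foot on the robot's side, reaching 165 mm from the axis.
- turntable (a joint): Angle of the carousel from where it stood at the start, rad; grows anticlockwise seen from above. It turns against light friction (about 0.12 N m), a whole turn either way, and stays where it is left.
- red_a_center (a point): Centre (half-way up) of a red-capped spice jar, 45 mm across and 106 mm tall, loose in its pocket; its cap's top is 124 mm above the worktop.
- red_b_center (a point): Centre of a second red-capped jar like it, loose in its pocket.
- red_c_center (a point): Centre of a third red-capped jar like it, loose in its pocket.
- honey_jar: Jar with a red lid, 61 mm across, 86 mm tall, left of the carousel; origin at the centre of its underside. Leave alone.
- tumbler: Clear drinking glass, 81 mm across, 93 mm tall, right of the carousel; origin at the centre of its underside. Leave alone.
- pepper_mill: Wooden pepper mill, 58 mm across, 170 mm tall, behind the carousel on the right; origin at the centre of its underside. Leave alone.
- knob: The round brushed-steel centre knob, 36 mm across, 45 mm tall; origin at the centre of its underside, on the carousel's axis. It turns with the carousel.
- carousel_base: Fixed steel foot of the carousel, origin on its axis at worktop level; its own -x points along the red pointer. Above it turns a wooden disc 246 mm across, top at 18 mm, with five equal white-walled pockets 72 degrees apart, 85 mm from the axis: three hold red-capped jars, one the black pad, one is empty without a pad (not the jar's place).
Mind the look-alikes: they are no part of the job. What is shaped like the part that bears red_c_center but blue or purple is not meant.

How it is judged:
By the outcome, as a careful person would: the job done as asked, in the order asked, and still so for the second after the job is handed in, while the arm keeps its last pose, push and grip.
It also fails if it takes over 48 s, if anything falls off the work surface, if the arm or the gripper's body presses on something with over 40 N, if the wrist force passes 120 N, or if a joint passes its speed limit or range.

### The arm

A 6-joint arm with a two-finger parallel gripper is mounted at the origin on a cart in front of the work surface, level with it; the furniture and walls round the work are solid. World frame = base frame: x ahead of the robot, y to its left, z up, the work surface at z = 0. Lengths are in m, angles in rad, forces in N, time in s.
With the tool pointing down it reaches from about 0.3 to 0.875 m from the base axis. Payload 6.4 kg.
Tool frame: the origin (TCP) lies on the centre line of the jaws, within the pads' length; the fingertips stand 17 mm ahead of it and the grasp point (between the pads) lies 2 mm behind it; z points along the fingers, y is the line along which they close (so a half turn about z gives the same grasp; the last joint's range is limited). The gripper opens to 85 mm and grips with 20 to 120 N. Pads are 22 mm wide; open, the fingers measure 114 mm over their backs; the gripper's body (76 mm by 85 mm) begins 54 mm behind the grasp point. The pads swing forward as they close: fully open they stand 13 mm farther back than shut.
Start: joints at [-1.461, 0.181, 1.607, -0, 1.354, -0.206], TCP at [0.179, -0.547, 0.248] pointing down, gripper open.
Joint ranges: [-2.99, 2.99], [-0.89, 2.07], [0.3, 2.58], [-1.14, 4.28], [0, 2.63], [-3.12, 3.12]. Speed limits (rad/s): [2.57, 2.57, 3.01, 3.14, 3.14, 3.14].

### API

Orientations are given as a rotation vector (axis times angle).
In Python, from station import robot gives the robot as it stands. The module is installed in compiled form; this text tells all that it offers.
- The arm moves only by the shell command python3 -m jog 'ROWS' [OPENING]. ROWS is JSON, a list of rows, each an object with "linear": the shift along the tool's x, y, z scaled (see below), a list of three; "twist": the turn, a rotation vector about the tool's x, y, z scaled (see below), a list of three. A call has 1 to 10 rows; each row shifts and turns the commanded pose from where the row before left it, along the tool's axes as they then stand; what a row does not reach is not made up. The controller multiplies each number of a shift by 400 mm and each number of a turn by pi/4 rad. A row lasts 1/12 s, in which the tool goes at most 41.7 mm and 7.16 degrees, less where a joint would pass 70% of its speed; a pose out of reach is approached as far as the arm can. A call with a number of a shift or a turn outside -1 to 1 is refused whole. A call with a gripper value outside its range is refused whole. OPENING is the closure in counts, from 0 (fully open) to 255 (shut), set as the call begins (- or left out, the last holds). The fingers move at their own pace and stop on an object; the grip force is fixed at half the most. Time passes only in rows, so rows that do not move let the fingers close. It gives the time, the measured TCP pose, the force, the opening and the grip force at its end, in the units of the state.
- robot.read_state(): the state, without advancing time (a new reading comes with each control period).
- robot.camera(name): name is "scene" or "side" or "wrist"; returns the picture (384x512x3 uint8, red, green, blue); there is no depth.
- robot.camera_model(name): a dict with "fx", "fy", "cx", "cy" (pixels), "world_from_camera" (4x4, takes a point from camera to world coordinates); the wrist camera has in their place "tool_from_camera" (4x4, takes a point from camera to tool coordinates, whose origin is the TCP and whose axes are the flange's). Camera axes: x right, y down, z forward; pixel columns grow to the right and rows downward; lengths in m; the calibration is good to about 2 mm. A picture is of the moment at which its call begins: read the wrist's pose just before it. camera_model takes no time and is no camera call.
- robot.sign_off(): hands the job in; it is judged then, once.
The state is a dict: "time": time; "joints": joint angles; "dq": joint speeds; "effort": joint torques, N m; "ee_pos": TCP position; "orientation": TCP orientation; "contact_force": force on the tool from outside, world axes, zero at the start; "wrist_torque": the same for the moment, N m; "finger_gap": finger opening in m; "grip_force": force on a finger pad.
Only numpy, scipy, OpenCV 4.12 (cv2) and the standard library are available. Lean on these libraries where they do the work, as an engineer would, in place of code of your own. Each camera call takes 0.05 s, during which the arm holds its last target. There are 200 camera calls.

## Working session

There is one attempt and no reset: what is moved stays moved. The work goes in short steps, Python scripts to look and compute and a shell command to move; the robot and the scene stay as the last step left them, time stands still between calls to the robot, and variables do not carry over. Pictures are saved under pics/ and viewed, at most 13 in all, crops included, and the job is handed in when it is done.

```bash
mkdir -p pics; cat > h.py <<'E'
from station import robot
import numpy as np, cv2
from scipy.spatial.transform import Rotation as R
def snap(name,fn):
    s=robot.read_state(); im=robot.camera(name); cv2.imwrite('pics/'+fn,im[:,:,::-1]); return s,im
def T(name,s=None):
    m=robot.camera_model(name)
    if name!='wrist': return m,np.array(m['world_from_camera'])
    W=np.eye(4);W[:3,:3]=R.from_rotvec(s['orientation']).as_matrix();W[:3,3]=s['ee_pos']
    return m,W@np.array(m['tool_from_camera'])
def ray(name,u,v,z,s=None):
    m,t=T(name,s); d=t[:3,:3]@np.array([(u-m['cx'])/m['fx'],(v-m['cy'])/m['fy'],1]); o=t[:3,3]
    return (o+d*(z-o[2])/d[2]).round(4)
def px(name,p,s=None):
    m,t=T(name,s); c=np.linalg.inv(t)@np.append(p,1); return np.array([m['fx']*c[0]/c[2]+m['cx'],m['fy']*c[1]/c[2]+m['cy']]).round(1)
E
python3 - <<'E'
from h import *
ims=[snap(n,n+'0.png')[1] for n in('scene','side')]
cv2.imwrite('pics/both0.png',np.vstack(ims)[:,:,::-1])
s=robot.read_state();print(s)
for n in('scene','side'):print(T(n)[1].round(3),T(n)[0]['fx'])
print(np.array(robot.camera_model('wrist')['tool_from_camera']).round(3))
print(R.from_rotvec(s['orientation']).as_matrix().round(3))
E
```

```text
{'time': 0.1, 'joints': array([-1.46128171e+00,  1.81475620e-01,  1.60788776e+00,  3.46861696e-05,
        1.35380351e+00, -2.06287895e-01]), 'dq': array([-0.0001325 , -0.00306103, -0.00278105, -0.00054028, -0.0002187 ,
       -0.00261531]), 'effort': array([ 5.64965758e-04, -4.45873153e+01, -3.52237344e+01, -3.64709704e-04,
        4.08747961e-03,  3.79084292e-05]), 'ee_pos': array([ 0.17856502, -0.54608719,  0.24747902]), 'orientation': array([-3.10096022e+00, -4.93744011e-01, -1.72653889e-04]), 'contact_force': array([-1.23388529, -0.6223091 ,  0.3240685 ]), 'wrist_torque': array([ 0.02210807, -0.01428521, -0.02108447]), 'grip_force': 0.0, 'finger_gap': 0.08538080172085774}
[[-0.358 -0.518  0.777 -0.587]
 [-0.934  0.209 -0.291  0.486]
 [-0.012 -0.829 -0.559  0.891]
 [ 0.     0.     0.     1.   ]] 492.97173947686724
[[ 0.917 -0.179  0.355 -0.041]
 [-0.398 -0.394  0.828 -1.184]
 [-0.009 -0.901 -0.433  0.768]
 [ 0.     0.     0.     1.   ]] 467.51241409669757
[[-0.    -0.959 -0.282  0.072]
 [ 1.    -0.001  0.001 -0.   ]
 [-0.001 -0.282  0.959 -0.124]
 [ 0.     0.     0.     1.   ]]
[[ 0.951  0.311 -0.   ]
 [ 0.311 -0.951  0.002]
 [ 0.    -0.002 -1.   ]]
```

View pics/scene0.png

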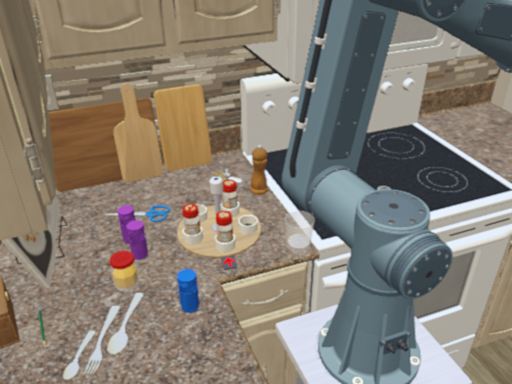

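View pics/side0.png

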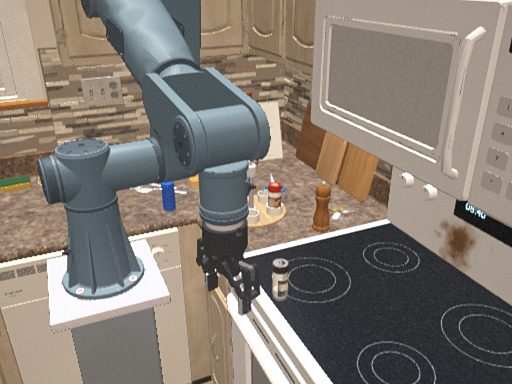

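```bash
python3 - <<'E'
from h import *
a=cv2.imread('pics/scene0.png')[165:275,165:325]; b=cv2.imread('pics/side0.png')[170:310,225:355]
s,w=snap('wrist','w0.png')
a=cv2.resize(a,None,fx=3,fy=3,interpolation=2); b=cv2.resize(b,None,fx=2.3,fy=2.3,interpolation=2)
c=np.zeros((330+0,800,3),np.uint8); c[:330,:480]=a[:330]; b=b[:322,:299]; c[:b.shape[0],490:490+b.shape[1]]=b
c2=np.zeros((600,800,3),np.uint8); c2[:330]=c; ww=cv2.resize(w[:,:,::-1],(360,270)); c2[330:600,:360]=ww
cv2.imwrite('pics/c0.png',c2)
print(ray('side',280,262,.11),ray('side',280,297,.005))
print('knob top',ray('scene',216,179,.187),'pointer',ray('scene',229,262,.01))
E
```

```text
[ 0.4094 -0.2939  0.11  ] [ 0.4083 -0.2996  0.005 ]
knob top [0.5234 0.1782 0.187 ] pointer [0.381  0.1961 0.01  ]
```

View pics/c0.png

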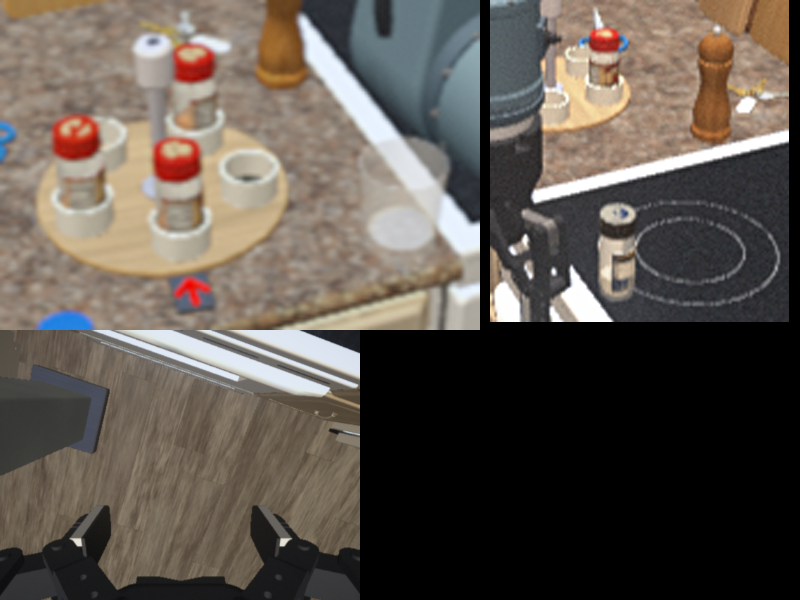

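```bash
python3 -m jog '[{"linear":[0.08,-0.046,0],"twist":[0,0,0]},{"linear":[0.08,-0.046,0],"twist":[0,0,0]},{"linear":[0.08,-0.046,0],"twist":[0,0,0]},{"linear":[0.08,-0.046,0],"twist":[0,0,0]},{"linear":[0.08,-0.046,0],"twist":[0,0,0]},{"linear":[0.08,-0.046,0],"twist":[0,0,0]},{"linear":[0.08,-0.046,0],"twist":[0,0,0]},{"linear":[0.08,-0.046,0],"twist":[0,0,0]},{"linear":[0.09,-0.046,0],"twist":[0,0,0]},{"linear":[0,0,0],"twist":[0,0,0]}]'
python3 - <<'E'
from h import *
s,w=snap('wrist','w1.png'); _,sc=snap('scene','sc1.png'); print(s['joints'].round(3),R.from_rotvec(s['orientation']).as_matrix().round(3))
a=cv2.resize(sc[165:275,165:325,::-1],None,fx=2.4,fy=2.4,interpolation=2)
c=np.zeros((384,800,3),np.uint8); c[:,:410]=w[:,51:461,::-1]; c[:264,414:798]=a; cv2.imwrite('pics/c1.png',c)
E
```

```text
time: 0.98
ee_pos: [0.4083, -0.2933, 0.2482]
orientation: [-3.099, -0.503, -0.003]
contact_force: [0.4, 0.3, -0.6]
finger_gap: 0.0856
grip_force: 0.0
[-0.861  0.017  1.785  0.003  1.34   0.387] [[ 0.949  0.316  0.002]
 [ 0.316 -0.949  0.002]
 [ 0.002 -0.002 -1.   ]]
```

View pics/c1.png

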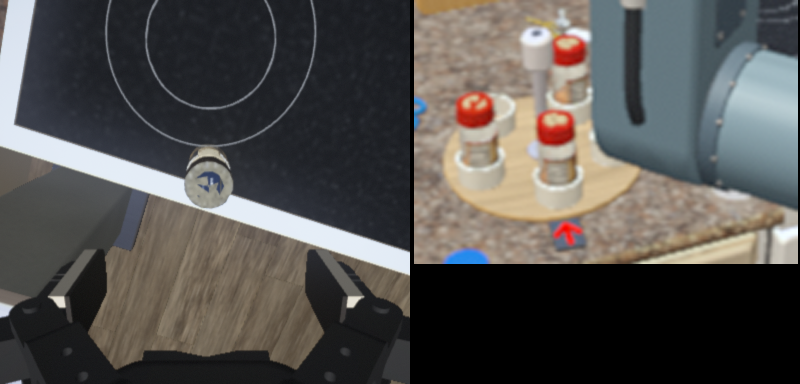

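```bash
python3 - <<'E'
from h import *
s=robot.read_state(); w=cv2.imread('pics/w1.png')
p=ray('wrist',260,185,.11,s); print(p, ray('wrist',236,185,.11,s),ray('wrist',284,185,.11,s))
d=p-s['ee_pos']; M=R.from_rotvec(s['orientation']).as_matrix(); print((M.T@d).round(4),(M.T@(d*[1,1,0])/.4).round(3))
E
```

```text
[ 0.4079 -0.2996  0.11  ] [ 0.4018 -0.2812  0.11  ] [ 0.4139 -0.3179  0.11  ]
[0.0016 0.0031 0.1381] [ 0.004  0.008 -0.   ]
```

```bash
python3 -m jog '[{"linear":[0.004,0.008,0.08],"twist":[0,0,0]},{"linear":[0,0,0.06],"twist":[0,0,0]},{"linear":[0,0,0],"twist":[0,0,0]},{"linear":[0,0,0],"twist":[0,0,0]}]'
python3 - <<'E'
from h import *
s,w=snap('wrist','w2.png'); print(s['ee_pos'].round(4),np.abs(s['dq']).max())
M=R.from_rotvec(s['orientation']).as_matrix(); print(M.round(3))
print('expected jar top px',px('wrist',[.4079,-.2996,.11],s))
cv2.imwrite('pics/c2.png',w[:,:,::-1])
E
```

```text
time: 1.42
ee_pos: [0.4057, -0.3013, 0.1912]
orientation: [-3.1, -0.491, 0.003]
contact_force: [0.6, -0.6, 0.8]
finger_gap: 0.0849
grip_force: 0.0
[ 0.4057 -0.3013  0.1912] 0.04643728835958653
[[ 0.951  0.309 -0.003]
 [ 0.309 -0.951  0.003]
 [-0.002 -0.003 -1.   ]]
expected jar top px [255.3 206.2]
```

View pics/c2.png

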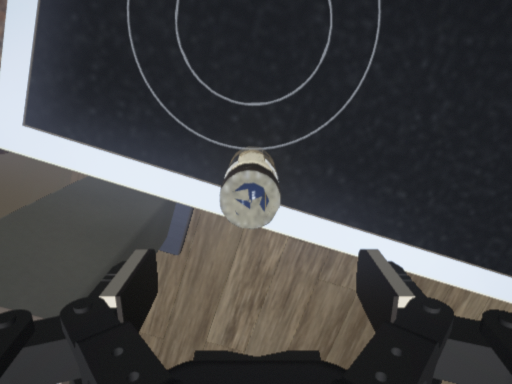

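```bash
python3 - <<'E'
from h import *
s=robot.read_state(); print(s['ee_pos'].round(4))
p=ray('wrist',250,199,.11,s); print(p)
m=robot.camera_model('wrist'); t=np.array(m['tool_from_camera']); d=t[:3,:3]@np.array([(250-m['cx'])/m['fx'],(199-m['cy'])/m['fy'],1])
print('tool',t[:3,3]+d*(.0812-t[2,3])/d[2])
print(m['fx'],m['cx'],m['cy'])
E
```

```text
[ 0.4066 -0.302   0.1927]
[ 0.4121 -0.2959  0.11  ]
tool [ 0.00761332 -0.00400638  0.0812    ]
337.2837839874454 256.6222307146073 192.8138416260861
```

```bash
python3 -m jog '[{"linear":[0.017,-0.01,0.06],"twist":[0,0,0]},{"linear":[0,0,0.09],"twist":[0,0,0]},{"linear":[0,0,0.08],"twist":[0,0,0]},{"linear":[0,0,0.03],"twist":[0,0,0]},{"linear":[0,0,0],"twist":[0,0,0]}]'
python3 -m jog '[{"linear":[0,0,0],"twist":[0,0,0]},{"linear":[0,0,0],"twist":[0,0,0]},{"linear":[0,0,0],"twist":[0,0,0]},{"linear":[0,0,0],"twist":[0,0,0]},{"linear":[0,0,0],"twist":[0,0,0]},{"linear":[0,0,0],"twist":[0,0,0]},{"linear":[0,0,0],"twist":[0,0,0]},{"linear":[0,0,0],"twist":[0,0,0]}]' 255
```

```text
time: 1.88
ee_pos: [0.4112, -0.2947, 0.0867]
orientation: [-3.1, -0.492, 0.003]
contact_force: [-0.6, 1.2, 0.3]
finger_gap: 0.0854
grip_force: 0.0
time: 2.55
ee_pos: [0.4135, -0.2961, 0.0904]
orientation: [3.1, 0.494, 0.003]
contact_force: [-0.5, 1.4, 6.7]
finger_gap: 0.0395
grip_force: 59.3
```

```bash
python3 -m jog '[{"linear":[0,0,-0.07],"twist":[0,0,0]},{"linear":[0,0,-0.1],"twist":[0,0,0]},{"linear":[0,-0.04,-0.08],"twist":[0,0,0]},{"linear":[0.043,-0.085,-0.037],"twist":[0,0,0]},{"linear":[0.043,-0.085,-0.037],"twist":[0,0,0]},{"linear":[0.043,-0.085,-0.037],"twist":[0,0,0]},{"linear":[0.043,-0.085,-0.037],"twist":[0,0,0]},{"linear":[0.043,-0.085,-0.037],"twist":[0,0,0]},{"linear":[0.043,-0.085,-0.037],"twist":[0,0,0]},{"linear":[0.043,-0.085,-0.037],"twist":[0,0,0]}]'
python3 -m jog '[{"linear":[0.043,-0.085,-0.037],"twist":[0,0,0]},{"linear":[0.043,-0.05,-0.037],"twist":[0,0,0]},{"linear":[0,0,0],"twist":[0,0,0]},{"linear":[0,0,0],"twist":[0,0,0]}]'
python3 - <<'E'
from h import *
s,w=snap('wrist','w3.png'); _,sc=snap('scene','sc3.png'); print(s['joints'].round(3),s['ee_pos'].round(4),np.abs(s['dq']).max(), s['finger_gap'])
import pickle;pickle.dump(s,open('s3.pkl','wb'))
print('knob px est',px('wrist',[.523,.178,.187],s))
E
```

```text
time: 3.38
ee_pos: [0.4479, -0.0144, 0.2937]
orientation: [3.102, 0.494, 0.003]
contact_force: [1.5, 0.1, -1.0]
finger_gap: 0.0393
grip_force: 60.6
time: 3.72
ee_pos: [0.4644, 0.047, 0.3231]
orientation: [3.101, 0.499, 0.005]
contact_force: [-0.8, 0.5, -1.6]
finger_gap: 0.0395
grip_force: 60.6
[-0.154 -0.128  1.772 -0.     1.494  1.097] [0.4644 0.047  0.3231] 0.04820297362960988 0.03946285932258711
knob px est [108.8  58.8]
```

View pics/w3.png

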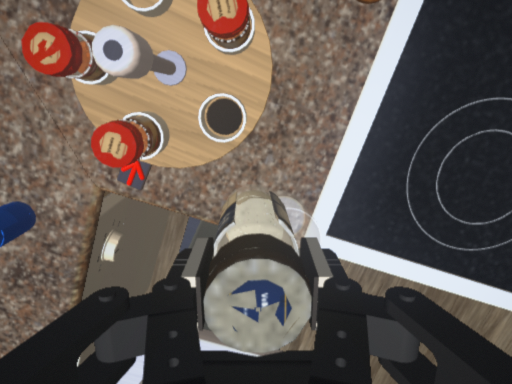

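```bash
python3 - <<'E'
from h import *
import pickle;s=pickle.load(open('s3.pkl','rb')); w=cv2.imread('pics/w3.png')
g=w.max(2).astype(int); hsv=cv2.cvtColor(w,cv2.COLOR_BGR2HSV)
# dark pad + white ring of pocket
roi=np.zeros(g.shape,np.uint8); cv2.circle(roi,(222,118),34,255,-1)
ring=((hsv[...,1]<60)&(g>150)&(roi>0)).astype(np.uint8)
c=max(cv2.findContours(ring,cv2.RETR_EXTERNAL,cv2.CHAIN_APPROX_NONE)[0],key=cv2.contourArea); e=cv2.fitEllipse(c); print('rim outer',e, cv2.contourArea(c))
pk=ray('wrist',*e[0],.048,s); print('pocket',pk)
dark=((g<75)&(roi>0)).astype(np.uint8); c=max(cv2.findContours(dark,cv2.RETR_EXTERNAL,cv2.CHAIN_APPROX_NONE)[0],key=cv2.contourArea); e2=cv2.fitEllipse(c);print('dark',e2,ray('wrist',*e2[0],.021,s))
kn=ray('wrist',116,50,.187,s); kp=ray('wrist',172,68,.018,s); print('knob',kn,'postbase',kp,'dist',np.hypot(*(pk-kn)[:2]),np.hypot(*(pk-kp)[:2]))
red=((hsv[...,1]>170)&((hsv[...,0]<8)|(hsv[...,0]>172))&(g>100)).astype(np.uint8)
for c in cv2.findContours(red,cv2.RETR_EXTERNAL,cv2.CHAIN_APPROX_NONE)[0]:
    if cv2.contourArea(c)>60:
        r=cv2.minEnclosingCircle(c); print('red',r,ray('wrist',*r[0],.124,s),ray('wrist',*r[0],.0,s))
v=(pk-kp)[:2]; print('pk ang',np.degrees(np.arctan2(v[1],v[0])))
E
```

```text
rim outer ((221.85122680664062, 117.38681030273438), (47.7069206237793, 49.10832214355469), 161.65509033203125) 1838.0
pocket [0.4963 0.0989 0.048 ]
dark ((224.0606689453125, 116.28187561035156), (32.39778137207031, 33.810874938964844), 152.31344604492188) [0.496  0.0987 0.021 ]
knob [0.5304 0.1743 0.187 ] postbase [0.5303 0.1743 0.018 ] dist 0.08275246219901858 0.08271130515231881
red ((120.16315460205078, 153.1631622314453), 33.82893371582031) [0.4401 0.177  0.124 ] [0.4046 0.218  0.    ]
red ((46.0, 48.0), 28.0179500579834) [0.5121 0.2587 0.124 ] [0.5042 0.3311 0.    ]
red ((222.0, 10.870967864990234), 26.347354888916016) [0.5895 0.119  0.124 ] [0.6113 0.1379 0.    ]
pk ang -114.27196476414608
```

```bash
python3 - <<'E'
from h import *
import pickle;s=pickle.load(open('s3.pkl','rb'))
w=cv2.imread('pics/w3.png'); g=w.astype(int); hsv=cv2.cvtColor(w,cv2.COLOR_BGR2HSV)
m,t=T('wrist',s); t=np.array(m['tool_from_camera'])
roi=np.zeros(w.shape[:2],np.uint8); cv2.circle(roi,(258,305),60,255,-1)
c=((w.max(2)>100)&(roi>0)).astype(np.uint8); c[:255]=0; c=cv2.morphologyEx(c,cv2.MORPH_CLOSE,np.ones((25,25)));c=cv2.morphologyEx(c,cv2.MORPH_OPEN,np.ones((25,25)))
c=max(cv2.findContours(c,0,1)[0],key=cv2.contourArea); e=cv2.fitEllipse(c);print(e)
d=t[:3,:3]@np.array([(e[0][0]-m['cx'])/m['fx'],(e[0][1]-m['cy'])/m['fy'],1])
for z in(-.022,-.015): print('jar top in tool',(t[:3,3]+d*(z-t[2,3])/d[2]).round(4))
M=R.from_rotvec(s['orientation']).as_matrix(); print(M.round(3))
tgt=np.array([.4963,.0989,s['ee_pos'][2]]); print('shift units',(M.T@(tgt-s['ee_pos'])/.4).round(3))
a=ray('wrist',134,173,.006,s); k=np.array([.5303,.1743]); v=a[:2]-k; print('pointer',a,np.hypot(*v),np.degrees(np.arctan2(v[1],v[0])))
for z in (.024,.034,.044):print(z)
E
```

```text
((257.4184265136719, 308.3604431152344), (97.27766418457031, 112.59773254394531), 88.58960723876953)
jar top in tool [-0.0004  0.0004 -0.022 ]
jar top in tool [-0.0053  0.0004 -0.015 ]
[[ 0.949  0.314  0.003]
 [ 0.314 -0.949 -0.001]
 [ 0.003  0.002 -1.   ]]
shift units [ 0.116 -0.098  0.   ]
pointer [0.3858 0.1929 0.006 ] 0.14569217549340116 172.66523501213848
0.024
0.034
0.044
```

```bash
python3 -m jog '[{"linear":[0.058,-0.049,0],"twist":[0,0,0]},{"linear":[0.058,-0.049,0],"twist":[0,0,0]},{"linear":[0,0,0],"twist":[0,0,-0.152]},{"linear":[0,0,0],"twist":[0,0,-0.152]},{"linear":[0,0,0],"twist":[0,0,-0.152]},{"linear":[0,0,0],"twist":[0,0,-0.152]},{"linear":[0,0,0],"twist":[0,0,-0.152]},{"linear":[0,0,0],"twist":[0,0,-0.152]},{"linear":[0,0,0],"twist":[0,0,-0.152]},{"linear":[0,0,0],"twist":[0,0,0]}]'
python3 -m jog '[{"linear":[0,0,0],"twist":[0,0,0]},{"linear":[0,0,0],"twist":[0,0,0]}]'
python3 - <<'E'
from h import *
s,w=snap('wrist','w4.png'); _,sc=snap('scene','sc4.png'); _,sd=snap('side','sd4.png'); print(s['joints'].round(3),s['ee_pos'].round(4))
import pickle;pickle.dump(s,open('s4.pkl','wb'))
c=np.zeros((384,800,3),np.uint8); c[:,:440]=w[:,36:476,::-1]; a=cv2.resize(sc[130:280,150:330,::-1],None,fx=2,fy=2); c[:300,440:]=a[:300,:360]
cv2.imwrite('pics/c4.png',c)
E
```

```text
time: 4.65
ee_pos: [0.4955, 0.0959, 0.3206]
orientation: [-2.633, -1.712, 0.002]
contact_force: [0.4, -0.4, -2.4]
finger_gap: 0.0396
grip_force: 60.8
time: 4.82
ee_pos: [0.4957, 0.0966, 0.3211]
orientation: [-2.639, -1.704, 0.001]
contact_force: [-0.1, 0.1, -0.6]
finger_gap: 0.0393
grip_force: 60.8
[-0.043 -0.032  1.687 -0.     1.488  0.381] [0.4957 0.0966 0.3211]
```

View pics/c4.png

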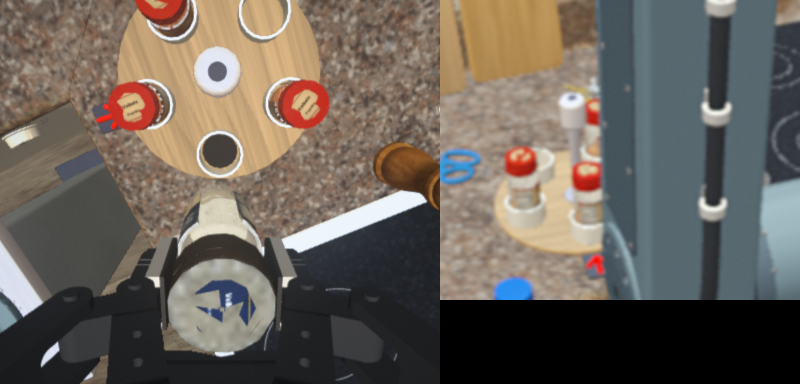

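```bash
python3 - <<'E'
from h import *
import pickle;s=pickle.load(open('s4.pkl','rb')); w=cv2.imread('pics/w4.png'); hsv=cv2.cvtColor(w,cv2.COLOR_BGR2HSV); g=w.max(2)
def fit(mask,c,r,lbl,z):
    roi=np.zeros(g.shape,np.uint8); cv2.circle(roi,c,r,255,-1); k=max(cv2.findContours((mask&(roi>0)).astype(np.uint8),0,1)[0],key=cv2.contourArea)
    e=cv2.fitEllipse(cv2.convexHull(k)); p=ray('wrist',*e[0],z,s); print(lbl,np.round(e[0],1),np.round(e[1],1),p); return p
wh=(hsv[...,1]<50)&(g>140)
pk=fit(wh,(256,153),32,'pocket',.048); kn=fit(wh,(253,71),28,'knob',.187)
pad=fit(g<80,(256,153),22,'pad',.021)
red=(hsv[...,1]>150)&((hsv[...,0]<8)|(hsv[...,0]>172))&(g>90)
ja=fit(red,(169,105),26,'frontcap',.124); jb=fit(red,(342,103),28,'backcap',.124)
ar=((red)&(np.arange(512)[None]<154)).astype(np.uint8); ar[:95]=0; ar[140:]=0; ys,xs=np.nonzero(ar); print('arrow px',xs.mean(),ys.mean(),xs.min(),xs.max(),len(xs))
a=ray('wrist',xs.mean(),ys.mean(),.006,s)
ang=lambda p:np.degrees(np.arctan2(*(p-kn)[1::-1]))
print('dist',np.hypot(*(pk-kn)[:2]),'angles pocket',ang(pk),'cap',ang(ja),ang(jb),'arrow',ang(a),a,np.hypot(*(a-kn)[:2]))
M=R.from_rotvec(s['orientation']).as_matrix(); print(M.round(3)); print('pk shift mm tool',M.T@(pk-s['ee_pos'])*1000, 'knob',M.T@(kn-s['ee_pos'])*1000)
E
```

```text
pocket [255.3 153.5] [46.7 47.4] [0.496  0.1001 0.048 ]
knob [252.9  71.3] [46.5 50.6] [0.5296 0.177  0.187 ]
pad [255.4 150.4] [31.8 32.9] [0.4958 0.0994 0.021 ]
frontcap [168.8 105.9] [48.4 51.6] [0.4472 0.1852 0.124 ]
backcap [339.5 103.6] [48.2 50.8] [0.5916 0.1222 0.124 ]
arrow px 146.51861702127658 111.42819148936171 132 153 376
dist 0.08392002144899628 angles pocket -113.60201211752265 cap 174.31694628816763 -41.472531949625846 arrow 170.92883706902091 [0.3893 0.1994 0.006 ] 0.14207691578859669
[[ 0.412  0.911 -0.001]
 [ 0.911 -0.412 -0.   ]
 [-0.    -0.001 -1.   ]]
pk shift mm tool [  3.46837143  -0.9655775  273.06152835] knob [ 87.32298892  -2.10288438 134.02671379]
```

```bash
python3 -m jog '[{"linear":[0.009,-0.002,0.05],"twist":[0,0,0]},{"linear":[0,0,0.1],"twist":[0,0,0]},{"linear":[0,0,0.1],"twist":[0,0,0]},{"linear":[0,0,0.1],"twist":[0,0,0]},{"linear":[0,0,0.07],"twist":[0,0,0]},{"linear":[0,0,0.03],"twist":[0,0,0]},{"linear":[0,0,0],"twist":[0,0,0]},{"linear":[0,0,0],"twist":[0,0,0]}]'
python3 - <<'E'
from h import *
s,w=snap('wrist','w5.png'); print(s['ee_pos'].round(4),s['contact_force'].round(1))
import pickle;pickle.dump(s,open('s5.pkl','wb'))
print('pocket rim centre expected',px('wrist',[.496,.100,.048],s),'knob',px('wrist',[.5296,.177,.187],s))
E
```

```text
time: 5.63
ee_pos: [0.4964, 0.101, 0.1412]
orientation: [-2.635, -1.709, 0.002]
contact_force: [0.3, 0.2, -1.2]
finger_gap: 0.0399
grip_force: 60.8
[0.4964 0.101  0.1412] [ 0.3  0.2 -1.2]
pocket rim centre expected [256.1 205.3] knob [250.8  40.4]
```

View pics/w5.png

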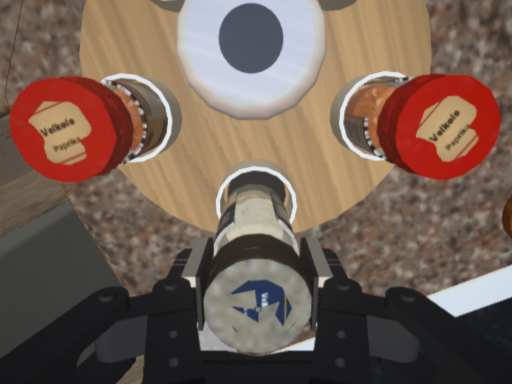

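```bash
python3 - <<'E'
from h import *
import pickle;s=pickle.load(open('s5.pkl','rb')); M=R.from_rotvec(s['orientation']).as_matrix()
for z in(.0825,.085): print('jar bottom far edge if centred',px('wrist',s['ee_pos']+M@[.0205,0,z],s), 'side', px('wrist',s['ee_pos']+M@[0,.0205,z],s))
print('rim far inner/outer',px('wrist',s['ee_pos']+M@[.025,0,s['ee_pos'][2]-.048],s),px('wrist',s['ee_pos']+M@[.028,0,s['ee_pos'][2]-.048],s))
w=cv2.imread('pics/w5.png'); print([tuple(w[v,256]) for v in range(154,206,2)])
E
```

```text
jar bottom far edge if centred [255.7 178.3] side [287.4 209. ]
jar bottom far edge if centred [255.8 177.4] side [287.  207.7]
rim far inner/outer [255.8 167.8] [255.8 163.3]
[(np.uint8(114), np.uint8(155), np.uint8(186)), (np.uint8(114), np.uint8(154), np.uint8(186)), (np.uint8(120), np.uint8(151), np.uint8(173)), (np.uint8(128), np.uint8(150), np.uint8(162)), (np.uint8(127), np.uint8(149), np.uint8(160)), (np.uint8(128), np.uint8(149), np.uint8(162)), (np.uint8(178), np.uint8(189), np.uint8(196)), (np.uint8(241), np.uint8(235), np.uint8(229)), (np.uint8(170), np.uint8(172), np.uint8(166)), (np.uint8(57), np.uint8(60), np.uint8(64)), (np.uint8(54), np.uint8(57), np.uint8(61)), (np.uint8(54), np.uint8(58), np.uint8(61)), (np.uint8(54), np.uint8(57), np.uint8(60)), (np.uint8(55), np.uint8(56), np.uint8(60)), (np.uint8(54), np.uint8(57), np.uint8(60)), (np.uint8(70), np.uint8(74), np.uint8(78)), (np.uint8(87), np.uint8(92), np.uint8(96)), (np.uint8(88), np.uint8(94), np.uint8(97)), (np.uint8(101), np.uint8(116), np.uint8(124)), (np.uint8(114), np.uint8(137), np.uint8(148)), (np.uint8(118), np.uint8(142), np.uint8(154)), (np.uint8(138), np.uint8(158), np.uint8(166)), (np.uint8(151), np.uint8(170), np.uint8(176)), (np.uint8(164), np.uint8(182), np.uint8(187)), (np.uint8(165), np.uint8(183), np.uint8(187)), (np.uint8(166), np.uint8(184), np.uint8(190))]
```

```bash
python3 -m jog '[{"linear":[0.003,0,0.02],"twist":[0,0,0]},{"linear":[0,0,0.025],"twist":[0,0,0]},{"linear":[0,0,0.025],"twist":[0,0,0]},{"linear":[0,0,0.01],"twist":[0,0,0]},{"linear":[0,0,0],"twist":[0,0,0]}]'
python3 -m jog '[{"linear":[0,0,0.004],"twist":[0,0,0]},{"linear":[0,0,0.004],"twist":[0,0,0]},{"linear":[0,0,0],"twist":[0,0,0]}]'
```

```text
time: 6.1
ee_pos: [0.4959, 0.1021, 0.1079]
orientation: [-2.634, -1.709, 0.004]
contact_force: [-1.1, -0.2, -0.6]
finger_gap: 0.0394
grip_force: 60.8
time: 6.35
ee_pos: [0.4975, 0.1021, 0.1066]
orientation: [2.635, 1.71, 0.001]
contact_force: [0.2, 0.1, -2.0]
finger_gap: 0.0397
grip_force: 61.1
```

```bash
python3 -m jog '[{"linear":[0,0,0.004],"twist":[0,0,0]},{"linear":[0,0,0],"twist":[0,0,0]}]'
python3 -m jog '[{"linear":[0,0,0.003],"twist":[0,0,0]},{"linear":[0,0,0],"twist":[0,0,0]}]'
python3 -m jog '[{"linear":[0,0,0.003],"twist":[0,0,0]},{"linear":[0,0,0],"twist":[0,0,0]}]'
```

```text
time: 6.52
ee_pos: [0.4987, 0.102, 0.1064]
orientation: [2.633, 1.709, 0.004]
contact_force: [-0.4, -0.6, 7.0]
finger_gap: 0.0395
grip_force: 61.5
time: 6.68
ee_pos: [0.4997, 0.1018, 0.1063]
orientation: [2.632, 1.709, 0.007]
contact_force: [-2.2, -0.8, 13.2]
finger_gap: 0.0395
grip_force: 62.1
time: 6.85
ee_pos: [0.5008, 0.1017, 0.1062]
orientation: [2.63, 1.708, 0.01]
contact_force: [-3.1, -1.9, 19.6]
finger_gap: 0.0396
grip_force: 62.5
```

```bash
python3 -m jog '[{"linear":[0,0,-0.004],"twist":[0,0,0]},{"linear":[0,0,-0.004],"twist":[0,0,0]},{"linear":[0,0,0],"twist":[0,0,0]}]'
python3 -m jog '[{"linear":[0,0,0],"twist":[0,0,0]},{"linear":[0,0,0],"twist":[0,0,0]},{"linear":[0,0,0],"twist":[0,0,0]},{"linear":[0,0,0],"twist":[0,0,0]}]' 70
```

```text
time: 7.1
ee_pos: [0.4978, 0.1021, 0.1064]
orientation: [2.634, 1.71, 0.002]
contact_force: [-0.1, -0.3, 7.7]
finger_gap: 0.0396
grip_force: 61.3
time: 7.43
ee_pos: [0.4966, 0.1022, 0.105]
orientation: [-2.635, -1.71, 0.001]
contact_force: [0.0, 0.4, -1.1]
finger_gap: 0.0623
grip_force: 0.0
```

```bash
python3 -m jog '[{"linear":[0,0,-0.03],"twist":[0,0,0]},{"linear":[0,0,-0.06],"twist":[0,0,0]},{"linear":[0,0,-0.09],"twist":[0,0,0]},{"linear":[0,0,-0.1],"twist":[0,0,0]},{"linear":[0,0,-0.1],"twist":[0,0,0]},{"linear":[0,0,-0.1],"twist":[0,0,0]},{"linear":[0,0,-0.07],"twist":[0,0,0]},{"linear":[0,0,0],"twist":[0,0,0]},{"linear":[0,0,0],"twist":[0,0,0]}]'
python3 - <<'E'
from h import *
s,w=snap('wrist','w6.png'); print(s['ee_pos'].round(4))
import pickle;pickle.dump(s,open('s6.pkl','wb'))
E
```

```text
time: 8.18
ee_pos: [0.4979, 0.1021, 0.3273]
orientation: [2.633, 1.709, 0.005]
contact_force: [0.4, -0.3, -0.1]
finger_gap: 0.0618
grip_force: 0.0
[0.4979 0.1021 0.3273]
```

View pics/w6.png

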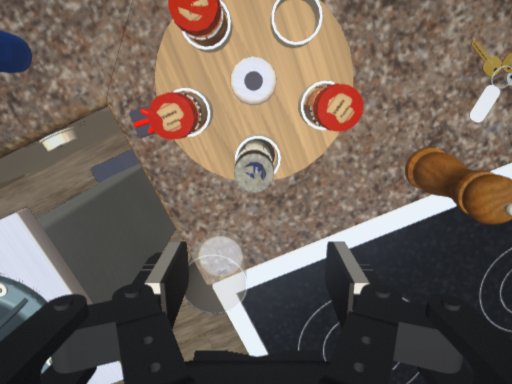

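```bash
python3 - <<'E'
from h import *
import pickle;s=pickle.load(open('s6.pkl','rb')); w=cv2.imread('pics/w6.png'); hsv=cv2.cvtColor(w,cv2.COLOR_BGR2HSV); g=w.max(2)
wh=(hsv[...,1]<50)&(g>140)
def fit(mask,c,r,z):
    roi=np.zeros(g.shape,np.uint8); cv2.circle(roi,c,r,255,-1); k=max(cv2.findContours((mask&(roi>0)).astype(np.uint8),0,1)[0],key=cv2.contourArea)
    e=cv2.fitEllipse(cv2.convexHull(k)); p=ray('wrist',*e[0],z,s); print(np.round(e[0],1),np.round(e[1],1),p); return p
kn=fit(wh,(253,80),28,.187); jar=ray('wrist',254,171,.126,s)
ang=lambda p:np.degrees(np.arctan2(*(p-kn)[1::-1]))%360
pkt=fit(wh,(297,18),32,.048)
print('jar',jar,ang(jar),np.hypot(*(jar-kn)[:2]),'empty pocket',ang(pkt),np.hypot(*(pkt-kn)[:2]))
# pointer in scene0 + wrist
sc=cv2.imread('pics/scene0.png'); h=cv2.cvtColor(sc,cv2.COLOR_BGR2HSV); m=(h[...,1]>150)&((h[...,0]<8)|(h[...,0]>172)); m[:254]=0;m[272:]=0;m[:,:215]=0;m[:,245:]=0
ys,xs=np.nonzero(m); a=ray('scene',xs.mean(),ys.mean(),.006); print('arrow scene',xs.mean(),ys.mean(),len(xs),a)
for n,(u,v,z) in {'cap0':(0,0,0)}.items(): pass
k0=ray('scene',217,178.5,.187); print('knob scene',k0, 'ang',np.degrees(np.arctan2(*(a-k0)[1::-1]))%360)
M=R.from_rotvec(s['orientation']).as_matrix(); print(M.round(3)); print('knob tool mm',M.T@(kn-s['ee_pos'])*1000)
cr=cv2.resize(w[95:155,115:225],None,fx=4,fy=4,interpolation=2); c2=cv2.resize(sc[235:285,190:270],None,fx=4,fy=4,interpolation=2)
o=np.zeros((240,770,3),np.uint8); o[:,:440]=cr; o[:200,445:765]=c2; cv2.imwrite('pics/c6.png',o)
E
```

```text
[253.   80.1] [45.3 47.9] [0.5297 0.1774 0.187 ]
[296.4  16.4] [51.4 57.3] [0.6008 0.223  0.048 ]
jar [0.4962 0.1015 0.126 ] 246.18476457096352 0.0829642091506934 empty pocket 32.674091233941525 0.08446638384588279
arrow scene 228.50943396226415 261.2641509433962 53 [0.3887 0.1951 0.006 ]
knob scene [0.5249 0.1748 0.187 ] ang 171.52272607142376
[[ 0.407  0.913  0.004]
 [ 0.913 -0.407 -0.   ]
 [ 0.002  0.004 -1.   ]]
knob tool mm [ 81.46152006  -2.1192755  140.41096079]
```

View pics/c6.png

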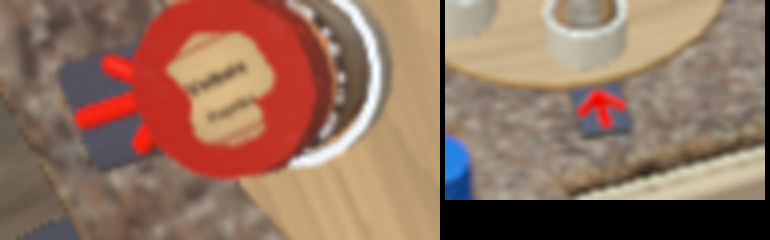

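```bash
python3 -m jog '[{"linear":[0.1,-0.003,0],"twist":[0,0,0]},{"linear":[0.1,-0.002,0],"twist":[0,0,0]},{"linear":[0.004,0,0.08],"twist":[0,0,0]},{"linear":[0,0,0.08],"twist":[0,0,0]},{"linear":[0,0,0],"twist":[0,0,0]},{"linear":[0,0,0],"twist":[0,0,0]}]'
python3 - <<'E'
from h import *
import pickle;s=pickle.load(open('s6.pkl','rb'))
for z in(.003,.008):
  a=ray('wrist',134.5,124.5,z,s); v=a[:2]-[.5297,.1774]; print(np.hypot(*v),np.degrees(np.arctan2(v[1],v[0])))
s,w=snap('wrist','w7.png'); print(s['ee_pos'].round(4),s['joints'].round(3))
hsv=cv2.cvtColor(w[:,:,::-1].copy(),cv2.COLOR_BGR2HSV); k=((hsv[...,1]<50)&(w.max(2)>140)).astype(np.uint8); roi=np.zeros_like(k); p=px('wrist',[.5297,.1774,.187],s); print(p)
cv2.circle(roi,tuple(int(i) for i in p),60,1,-1); c=max(cv2.findContours(k*roi,0,1)[0],key=cv2.contourArea); e=cv2.fitEllipse(cv2.convexHull(c)); kn=ray('wrist',*e[0],.187,s); print(e)
M=R.from_rotvec(s['orientation']).as_matrix(); print('knob tool mm',M.T@(kn-s['ee_pos'])*1000)
E
```

```text
time: 8.73
ee_pos: [0.5262, 0.1773, 0.2579]
orientation: [-2.632, -1.709, 0.012]
contact_force: [0.2, 0.2, -0.2]
finger_gap: 0.0619
grip_force: 0.0
0.16347920357036239 173.11407694256397
0.1616562402136088 173.14315038395898
[0.5262 0.1773 0.2579] [ 0.111  0.134  1.641 -0.     1.375  0.53 ]
[261.7 212.4]
((261.91497802734375, 215.60865783691406), (56.83845901489258, 140.4676513671875), 178.86111450195312)
knob tool mm [-0.23831698  3.84997367 70.8702924 ]
```

```bash
python3 -m jog '[{"linear":[0,0.005,0.07],"twist":[0,0,0]},{"linear":[0,0,0.09],"twist":[0,0,0]},{"linear":[0,0,0.06],"twist":[0,0,0]},{"linear":[0,0,0.017],"twist":[0,0,0]},{"linear":[0,0,0],"twist":[0,0,0]},{"linear":[0,0,0],"twist":[0,0,0]}]'
python3 -m jog '[{"linear":[0,0,0],"twist":[0,0,0]},{"linear":[0,0,0],"twist":[0,0,0]},{"linear":[0,0,0],"twist":[0,0,0]},{"linear":[0,0,0],"twist":[0,0,0]},{"linear":[0,0,0],"twist":[0,0,0]},{"linear":[0,0,0],"twist":[0,0,0]}]' 255
```

```text
time: 9.28
ee_pos: [0.5317, 0.1765, 0.1688]
orientation: [2.634, 1.709, 0.004]
contact_force: [0.2, 0.1, 0.2]
finger_gap: 0.062
grip_force: 0.0
time: 9.78
ee_pos: [0.5295, 0.1779, 0.1694]
orientation: [-2.633, -1.71, -0.0]
contact_force: [-10.8, 2.9, 11.2]
finger_gap: 0.0344
grip_force: 58.9
```

```bash
python3 -m jog '[{"linear":[0,0,0],"twist":[0,0,0.01]},{"linear":[0,0,0],"twist":[0,0,0.02]},{"linear":[0,0,0],"twist":[0,0,0.03]},{"linear":[0,0,0],"twist":[0,0,0.04]},{"linear":[0,0,0],"twist":[0,0,0.05]},{"linear":[0,0,0],"twist":[0,0,0.05]},{"linear":[0,0,0],"twist":[0,0,0.05]},{"linear":[0,0,0],"twist":[0,0,0.05]},{"linear":[0,0,0],"twist":[0,0,0.05]},{"linear":[0,0,0],"twist":[0,0,0.05]}]'
python3 -m jog '[{"linear":[0,0,0],"twist":[0,0,0.05]},{"linear":[0,0,0],"twist":[0,0,0.05]},{"linear":[0,0,0],"twist":[0,0,0.05]},{"linear":[0,0,0],"twist":[0,0,0.05]},{"linear":[0,0,0],"twist":[0,0,0.05]},{"linear":[0,0,0],"twist":[0,0,0.05]},{"linear":[0,0,0],"twist":[0,0,0.05]},{"linear":[0,0,0],"twist":[0,0,0.05]},{"linear":[0,0,0],"twist":[0,0,0.05]},{"linear":[0,0,0],"twist":[0,0,0.05]}]'
python3 -m jog '[{"linear":[0,0,0],"twist":[0,0,0.05]},{"linear":[0,0,0],"twist":[0,0,0.05]},{"linear":[0,0,0],"twist":[0,0,0.05]},{"linear":[0,0,0],"twist":[0,0,0.05]},{"linear":[0,0,0],"twist":[0,0,0.05]},{"linear":[0,0,0],"twist":[0,0,0.05]},{"linear":[0,0,0],"twist":[0,0,0.05]},{"linear":[0,0,0],"twist":[0,0,0.05]},{"linear":[0,0,0],"twist":[0,0,0.05]},{"linear":[0,0,0],"twist":[0,0,0.05]}]'
python3 -m jog '[{"linear":[0,0,0],"twist":[0,0,0.05]},{"linear":[0,0,0],"twist":[0,0,0.05]},{"linear":[0,0,0],"twist":[0,0,0.04]},{"linear":[0,0,0],"twist":[0,0,0.03]},{"linear":[0,0,0],"twist":[0,0,0.02]},{"linear":[0,0,0],"twist":[0,0,0.01]},{"linear":[0,0,0],"twist":[0,0,0]},{"linear":[0,0,0],"twist":[0,0,0]},{"linear":[0,0,0],"twist":[0,0,0]}]'
python3 - <<'E'
from h import *
s,w=snap('wrist','w8.png'); _,sc=snap('scene','sc8.png'); print(s['ee_pos'].round(4),s['joints'].round(3))
import pickle;pickle.dump(s,open('s8.pkl','wb'))
c=np.zeros((384,800,3),np.uint8); c[:,:512]=w[:,:,::-1]; a=cv2.resize(sc[150:280,170:266,::-1],None,fx=2.95,fy=2.95,interpolation=2); c[:383,514:514+a.shape[1]]=a[:383,:286]
cv2.imwrite('pics/c8.png',c)
E
```

```text
time: 10.62
ee_pos: [0.5297, 0.1778, 0.1694]
orientation: [-2.869, -1.275, -0.0]
contact_force: [-10.2, 2.5, 12.0]
finger_gap: 0.0343
grip_force: 58.9
time: 11.45
ee_pos: [0.5298, 0.1776, 0.1694]
orientation: [-3.063, -0.691, -0.0]
contact_force: [-9.3, 1.1, 11.0]
finger_gap: 0.0342
grip_force: 58.9
time: 12.28
ee_pos: [0.5299, 0.1773, 0.1694]
orientation: [-3.14, -0.08, 0.0]
contact_force: [-9.8, 0.1, 11.5]
finger_gap: 0.034
grip_force: 59.0
time: 13.03
ee_pos: [0.5299, 0.1772, 0.1694]
orientation: [-3.137, 0.164, 0.0]
contact_force: [-9.7, 0.2, 11.3]
finger_gap: 0.0344
grip_force: 59.0
[0.5299 0.1772 0.1694] [1.100e-01 2.290e-01 1.719e+00 1.000e-03 1.194e+00 1.785e+00]
```

View pics/c8.png

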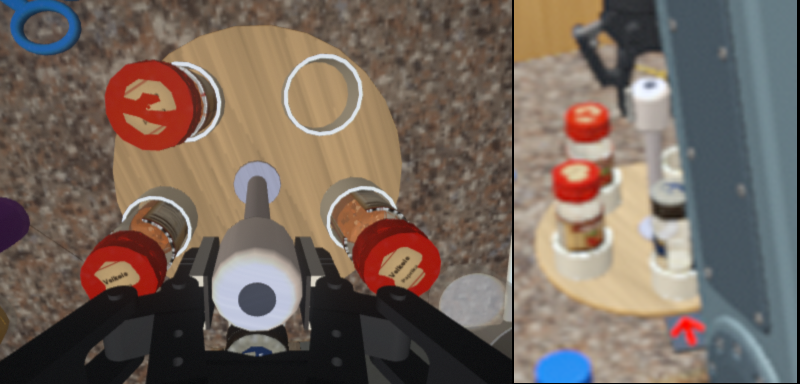

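```bash
python3 - <<'E'
from h import *
import pickle;s=pickle.load(open('s8.pkl','rb')); s6=pickle.load(open('s6.pkl','rb')); w=cv2.imread('pics/w8.png'); hsv=cv2.cvtColor(w,cv2.COLOR_BGR2HSV); g=w.max(2)
y=lambda r:np.degrees(np.arctan2(*R.from_rotvec(r).as_matrix()[1::-1,0]))
print('turned',y(s['orientation'])-y([-2.633,-1.71,0]))
wh=(hsv[...,1]<50)&(g>140)
def fit(c,r,z):
    roi=np.zeros(g.shape,np.uint8); cv2.circle(roi,c,r,255,-1); k=max(cv2.findContours((wh&(roi>0)).astype(np.uint8),0,1)[0],key=cv2.contourArea)
    e=cv2.fitEllipse(cv2.convexHull(k)); p=ray('wrist',*e[0],z,s); print(np.round(e[0],1),np.round(e[1],1),p); return p
pk=fit((323,94),45,.048); ax=ray('wrist',257.5,183,.018,s); print('axis',ax)
for a in (ax,np.array([.5298,.1774,0])):
  v=(pk-a)[:2]; print(np.hypot(*v),'jar ang',(np.degrees(np.arctan2(v[1],v[0]))-144)%360)
# scene: arrow direction and jar
k=ray('scene',170+(651-514)/2.95,150+86/2.95,.187); j=ray('scene',170+(672-514)/2.95,150+190/2.95,.126)
print('scene knob',k,'jar',j,'ang',np.degrees(np.arctan2(*(j-k)[1::-1]))%360,np.hypot(*(j-k)[:2]))
E
```

```text
turned -72.00691260827747
[322.5  94.3] [78.3 83.4] [0.5965 0.1239 0.048 ]
axis [0.5296 0.1765 0.018 ]
0.0851021151323515 jar ang 177.82386641110202
0.0855052045199589 jar ang 177.26693690790924
scene knob [0.5222 0.1773 0.187 ] jar [0.4399 0.1867 0.126 ] ang 173.4841251719867 0.08283507711108862
```

```bash
python3 -m jog '[{"linear":[0,0,0],"twist":[0,0,0.01]},{"linear":[0,0,0],"twist":[0,0,0.02]},{"linear":[0,0,0],"twist":[0,0,0.02]},{"linear":[0,0,0],"twist":[0,0,0.01]},{"linear":[0,0,0],"twist":[0,0,0]},{"linear":[0,0,0],"twist":[0,0,0]},{"linear":[0,0,0],"twist":[0,0,0]},{"linear":[0,0,0],"twist":[0,0,0]}]'
python3 - <<'E'
from h import *
s,w=snap('wrist','w9.png'); _,sc=snap('scene','sc9.png'); sc=sc[:,:,::-1].copy()
h=cv2.cvtColor(sc,cv2.COLOR_BGR2HSV); m=(h[...,1]>150)&((h[...,0]<8)|(h[...,0]>172)); m[:254]=0;m[275:]=0;m[:,:215]=0;m[:,245:]=0
ys,xs=np.nonzero(m); a=ray('scene',xs.mean(),ys.mean(),.006); print('arrow',xs.mean(),ys.mean(),a)
cv2.imwrite('pics/c9.png',cv2.resize(sc[170:275,190:270],None,fx=5.5,fy=5.5,interpolation=2)) 
w=w[:,:,::-1]; hsv=cv2.cvtColor(w.copy(),cv2.COLOR_BGR2HSV); wh=(hsv[...,1]<50)&(w.max(2)>140)
roi=np.zeros(wh.shape,np.uint8); cv2.circle(roi,(325,96),46,1,-1); k=max(cv2.findContours((wh&(roi>0)).astype(np.uint8),0,1)[0],key=cv2.contourArea); e=cv2.fitEllipse(cv2.convexHull(k)); pk=ray('wrist',*e[0],.048,s)
v=pk[:2]-[.5297,.177]; print(e,(np.degrees(np.arctan2(v[1],v[0]))-144)%360)
# front_spot prediction in scene for axis (.5240,.176) and jar top there at angles
for A in (170,172.5,175): print(A,px('scene',[.5245+.085*np.cos(np.radians(A)),.1765+.085*np.sin(np.radians(A)),.126]))
E
```

```text
time: 13.8
ee_pos: [0.5299, 0.1772, 0.1694]
orientation: [-3.132, 0.238, 0.0]
contact_force: [-9.3, -0.6, 10.4]
finger_gap: 0.0341
grip_force: 59.0
arrow 228.3 261.24 [0.389  0.1956 0.006 ]
((322.5321960449219, 94.28018951416016), (78.27239227294922, 83.46231842041016), 31.338327407836914) 174.80144070450328
170 [221.8 214.6]
172.5 [223.2 214.4]
175 [224.6 214.2]
```

View pics/c9.png

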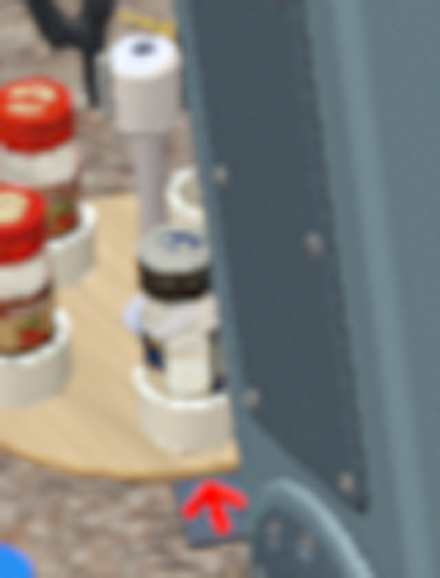

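```bash
python3 -c "
from station import robot
print(robot.sign_off())"
```

```text
the job is handed in; nothing more can be done
None
```

The black-capped jar stands upright in the black-pad pocket and was let go. I then turned the carousel by its knob until the jar faced the red pointer, to within about 2° by the two camera estimates, and handed in at about 14 s with the gripper still holding the knob. In the last pictures the red-capped jars were upright in their pockets. I moved nothing else, though I did not measure the honey jar, tumbler or pepper mill afterwards.

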